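# Load the potato scrubber and hold its spring dial on the third click

### The arm

A 6-joint arm with a two-finger parallel gripper is mounted at the origin on a cart in front of the work surface, level with it; the furniture and walls round the work are solid. World frame = base frame: x ahead of the robot, y to its left, z up, the work surface at z = 0. Lengths are in m, angles in degrees, forces in N, time in s.
With the tool pointing down it reaches from about 0.25 to 0.8 m from the base axis. Payload 8.5 kg.
Tool frame: the origin (TCP) lies midway between the tips of the shut fingers; the grasp point (between the pads) lies 19 mm behind it; z points along the fingers, y is the line along which they close (so a half turn about z gives the same grasp; the last joint's range is limited). The gripper opens to 85 mm and grips with 20 to 120 N. Pads are 22 mm wide; open, the fingers measure 114 mm over their backs; the gripper's body (76 mm by 85 mm) begins 54 mm behind the grasp point. The pads swing forward as they close: fully open they stand 13 mm farther back than shut.
Start: joints at [67.609, 13.648, -0.773, 75.585, 0, 90], TCP at [0.2, 0.485, 0.207] pointing down, gripper open.
Joint ranges: [-152.45, 152.45], [-59.26, 108.67], [-65.41, 83.53], [-104.44, 129.93], [-82.83, 76.93], [-180, 180]. Speed limits (degrees/s): [127.2, 127.2, 159.86, 180, 180, 180].

### API

Orientations are given as [roll, pitch, yaw] about the fixed x, y, z axes, in that order (R = Rz(yaw) Ry(pitch) Rx(roll)).
In Python, from bench import arm, viewer, workorder gives the robot as it stands.
- The arm moves only by the shell command python3 -m handwheel 'ROWS' [FORCE]. ROWS is JSON, one flat list of numbers, 7 for each row, row after row: the turn, a rotation vector about the tool's x, y, z in degrees, then the shift along the tool's x, y, z in mm, then the closure in counts, from 0 (fully open) to 255 (shut). A call has 1 to 12 rows; each row shifts and turns the commanded pose from where the row before left it, along the tool's axes as they then stand; what a row does not reach is not made up. A row lasts 1/8 s, in which the tool goes at most 62.5 mm and 10.7 degrees, less where a joint would pass 70% of its speed; a pose out of reach is approached as far as the arm can. A call with a gripper value outside its range is refused whole. The fingers move at their own pace and stop on an object; FORCE is the grip in N (left out, the last holds). Time passes only in rows, so rows that do not move let the fingers close. It gives the time, the measured TCP pose, the force, the opening and the grip force at its end, in the units of the state.
- arm.state(): the state, without advancing time (a new reading comes with each control period).
- viewer.get_image(name): name is "scene" or "top" or "wrist"; returns the picture (420x560x3 uint8, red, green, blue); there is no depth.
- viewer.get_calibration(name): a dict with "fx", "fy", "cx", "cy" (pixels), "world_to_cam" (4x4, takes a point from world to camera coordinates); the wrist camera has in their place "tool_from_camera" (4x4, takes a point from camera to tool coordinates, whose origin is the TCP and whose axes are the flange's). Camera axes: x right, y down, z forward; pixel columns grow to the right and rows downward; lengths in m; the calibration is good to about 2 mm. A picture is of the moment at which its call begins: read the wrist's pose just before it. get_calibration takes no time and is no camera call.
- workorder.close_job(): hands the job in; it is judged then, once.
The state is a dict: "t": time; "qpos": joint angles; "qd": joint speeds; "joint_torque": joint torques, N m; "tool_pos": TCP position; "tool_rot": TCP orientation; "force": force on the tool from outside, world axes, zero at the start; "moment": the same for the moment, N m; "width": opening from 0.0 (shut) to 1.0 (fully open); "grip_force": force on a finger pad.
Only numpy, scipy, OpenCV 4.12 (cv2) and the standard library are available. Lean on these libraries where they do the work, as an engineer would, in place of code of your own. Each camera call takes 0.05 s, during which the arm holds its last target. There are 200 camera calls.

### The job

Take the potato out of the divided wooden tray and put it into the open drum of the white vegetable scrubber. Then grip the scrubber's black dial, turn it clockwise (seen from above) past its first two clicks to the third, the red triple-dot mark, and keep holding it there against its return spring: finish while still gripping the dial, because it springs back if let go. Leave the dial at rest until the potato is in the drum, and do not disturb the cork or the two small spice jars.

Things in the scene. Friction and masses are not known exactly. Their poses are not given: they have to be found in the camera images.
- potato_center (a point): centre of the loose potato (yellow-brown, about 45 x 49 x 34 mm high, 45 g), 17 mm above its underside; it lies in one of the tray's two compartments, its yaw about z is arbitrary
- potato: the same potato; origin at the centre of its underside as it lay at the start, z up
- tray: fixed shallow open tray of light wood, 158 (its x) x 122 (its y) x 24 mm high; origin at the centre of its underside; one divider along its y makes two compartments one behind the other in x, each about 71 (x) x 112 (y) mm inside, centred at x = -38 and +38 mm; walls 5 mm thick, floor 5 mm thick. The potato stands in one compartment, a cork in the other
- cork_center (a point): centre of a loose wine cork standing on end (23 mm across, 38 mm high) in the other compartment of the tray; to be left where it is
- machine: fixed white vegetable scrubber; origin on the worktop under the centre of its round drum, z up. Its body is 50 mm high: a round part 140 mm across under the drum, and a pod 92 mm wide that runs from there along -y and ends round, with the dial on top at y = -140 mm. The grey rim of the drum is the highest part, 103 mm above the worktop
- drum_floor (a point): centre of the drum's flat inner floor, 51 mm above the worktop; the drum is open at the top, its rim 52 mm above this point, inner diameter about 120 mm, outer 134 mm, walls 5 mm
- dial_grip (a point): point on the dial's upright axis in the middle of its grip bar's height range, 75 mm above the worktop. The black dial has a round skirt 58 mm across, whose top is 57 mm above the worktop, and on it a straight bar 52 mm long, 12 mm thick, whose top is 86 mm above the worktop. This frame turns with the dial: x runs along the bar (the red-lined end is at -x), y across its 12 mm thickness, z up
- dial (a joint): angle of the dial in rad: 0 at rest (red line at the single dot of the scale), growing clockwise seen from above; clicks (detents) at 0.4 (1st, one dot), 0.8 (2nd, two dots) and 1.2 (3rd, three red dots), stop at 1.4. A spring drives it back to 0 from anywhere when let go; the torque needed rises from about 0.09 N m at rest to about 0.22 N m at the third click, with about 0.03 N m more on the way out of each click
- jar_yellow: loose spice jar with a yellow cap, 42 mm across, 106 mm high, standing behind the work; origin at the centre of its underside; to be left where it is
- jar_green: loose spice jar with a green cap, 41 mm across, 108 mm high, standing behind the work; origin at the centre of its underside; to be left where it is
Not all that is in view belongs to the job. What is shaped like the potato but blue or green is not meant.

How it is judged:
By the outcome, as a careful person would: the job done as asked, in the order asked, and still so for the second after the job is handed in, while the arm keeps its last pose, push and grip.
It also fails if it takes over 48 s, if anything falls off the work surface, if the arm or the gripper's body presses on something with over 40 N, if the wrist force passes 120 N, or if a joint passes its speed limit or range.

## Working session

There is one attempt and no reset: what is moved stays moved. The work goes in short steps, Python scripts to look and compute and a shell command to move; the robot and the scene stay as the last step left them, time stands still between calls to the robot, and variables do not carry over. Pictures are saved under pics/ and viewed, at most 10 in all, crops included, and the job is handed in when it is done.

```bash
ls; mkdir -p pics
python3 - <<'E'
from bench import arm,viewer
import cv2
for n in("scene","top"):
    cv2.imwrite(f"pics/{n}0.png",viewer.get_image(n)[:,:,::-1]); c=viewer.get_calibration(n); print(n,c)
print(viewer.get_calibration("wrist")); print(arm.state())
E
```

```text
pics
scene {'fx': 480.35020992645497, 'fy': 480.35020992645497, 'cx': 288.3188656508634, 'cy': 211.6378281247383, 'world_to_cam': array([[-0.7382597 , -0.67449465, -0.00543876,  0.62376993],
       [-0.47717191,  0.52794756, -0.70255131,  0.11114726],
       [ 0.47673848, -0.5160701 , -0.71161231,  1.2184595 ],
       [ 0.        ,  0.        ,  0.        ,  1.        ]])}
top {'fx': 379.89449434944044, 'fy': 379.89449434944044, 'cx': 278.03361197426005, 'cy': 212.3848999606674, 'world_to_cam': array([[-0.0023421 , -0.99999232,  0.00314307,  0.37922773],
       [-0.97841583,  0.00164208, -0.20663924,  0.50109149],
       [ 0.20663249, -0.0035592 , -0.97841216,  1.04463211],
       [ 0.        ,  0.        ,  0.        ,  1.        ]])}
{'fx': 371.8682565264545, 'fy': 371.8682565264545, 'cx': 280.2278437136773, 'cy': 218.8962332547702, 'tool_from_camera': array([[-9.21262078e-04, -9.56139490e-01, -2.92910272e-01,
         7.57899512e-02],
       [ 9.99999571e-01, -9.10035714e-04, -1.74594761e-04,
         8.21043356e-05],
       [-9.96218628e-05, -2.92910307e-01,  9.56139918e-01,
        -1.67333754e-01],
       [ 0.00000000e+00,  0.00000000e+00,  0.00000000e+00,
         1.00000000e+00]])}
{'t': 0.1, 'qpos': array([ 6.76106396e+01,  1.36780476e+01, -8.11415968e-01,  7.55837249e+01,
        3.08623105e-03,  8.99997086e+01]), 'qd': array([ 0.0706008 , -0.03443522, -0.00197511, -0.01549714,  0.03162637,
        0.0655874 ]), 'joint_torque': array([ 7.48128568e-04, -5.39715922e+01,  3.46999991e+01,  1.33455929e-02,
        7.04782656e-05,  1.61921071e-05]), 'tool_pos': array([0.19980528, 0.48506638, 0.20654182]), 'tool_rot': array([-1.79926812e+02, -3.08660077e-03,  1.57610927e+02]), 'force': array([ 0.20845009, -0.46237989, -0.54911938]), 'moment': array([-0.00786307, -0.00242303, -0.00513166]), 'grip_force': 0.0, 'width': 1.0004747375987741}
```

View pics/scene0.png

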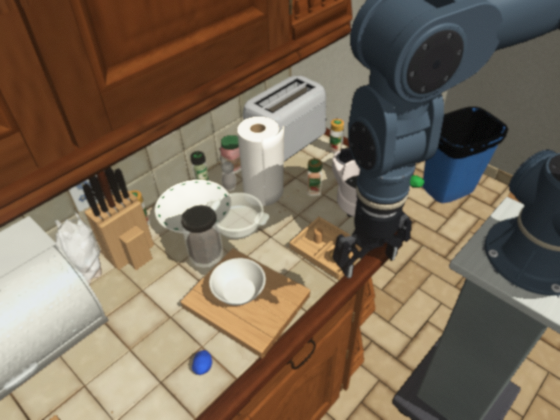

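View pics/top0.png

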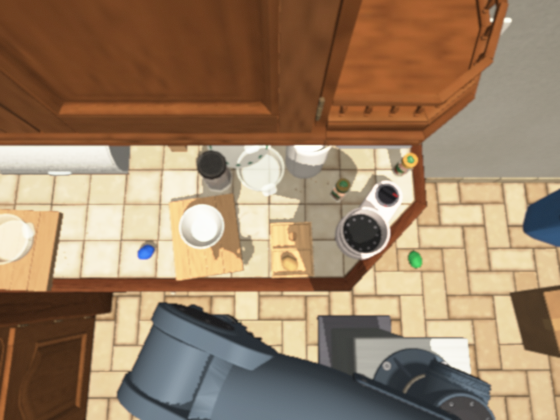

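The top view shows the tray at (291,247), with the potato at about (289,260) and the cork at (292,238). The scrubber drum is at (362,232), the dial at (387,194) and the jars at (342,187) and (407,162). Things that could be taken for the potato are the yellow-brown shape in the tray (289,260), a blue one (146,252), a green one (415,260) and the cork (292,238). I choose the yellow-brown one and will check it in a close crop.

```bash
cat > h.py <<'E'
import numpy as np
from bench import arm,viewer
from scipy.spatial.transform import Rotation as R
def cam(name):
    c=viewer.get_calibration(name); K=np.array([[c['fx'],0,c['cx']],[0,c['fy'],c['cy']],[0,0,1]])
    if name=='wrist':
        s=arm.state(); T=np.eye(4); T[:3,:3]=R.from_euler('xyz',s['tool_rot'],degrees=True).as_matrix(); T[:3,3]=s['tool_pos']
        return K,T@c['tool_from_camera']
    return K,np.linalg.inv(c['world_to_cam'])
def ray(c,px,z):
    K,T=c; d=T[:3,:3]@np.linalg.solve(K,[px[0],px[1],1.]); o=T[:3,3]; return o+d*(z-o[2])/d[2]
def proj(c,P):
    K,T=c; p=np.linalg.inv(T)@np.r_[P,1]; u=K@p[:3]; return u[:2]/u[2]
E
python3 - <<'E'
from h import *
import cv2
im=cv2.imread('pics/top0.png'); c=im[140:290,255:435]
cv2.imwrite('pics/crop0.png',cv2.resize(c,None,fx=4,fy=4,interpolation=cv2.INTER_CUBIC))
t=cam('top')
for n,p,z in(("potato",(289,260),.022),("cork",(292,230),.043),("drum",(362,232),.103),("dial",(387,194),.086),("jarG",(342,187),.1),("jarY",(408,160),.1)): print(n,ray(t,p,z).round(3))
E
```

```text
potato [0.367 0.347 0.022]
cork [0.452 0.338 0.043]
drum [0.436 0.15  0.103]
dial [0.547 0.07  0.086]
jarG [0.564 0.199 0.1  ]
jarY [0.643 0.009 0.1  ]
```

View pics/crop0.png

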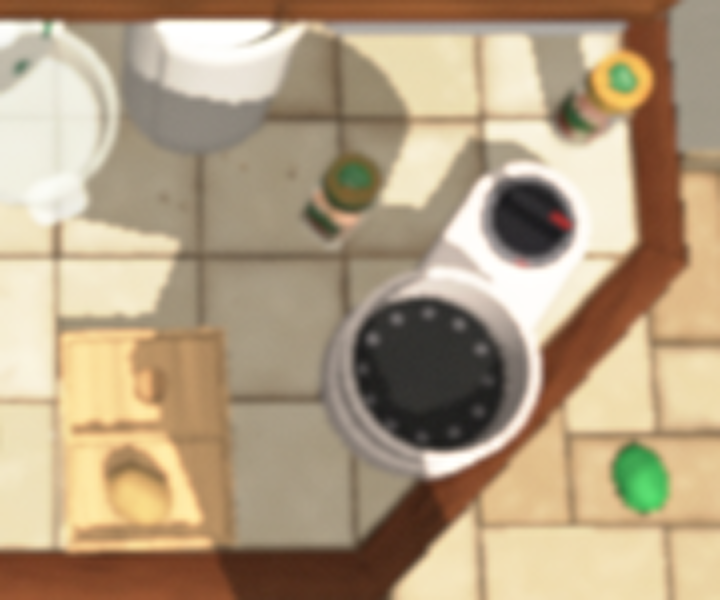

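The crop shows the yellow-brown potato in the front compartment at crop (140,485), which is full-picture (290,261). The cork is in the rear compartment, the green decoy is on the floor, and the dial's red end is at crop (561,220). I'll move above the potato for a wrist view.

```bash
python3 -m handwheel '[0,0,-7.5,0,0,0,65, 0,0,-7.5,0,0,0,65, 0,0,-7.4,0,0,0,65, 0,0,0,-35,-35,0,65, 0,0,0,-35,-35,0,65, 0,0,0,-35,-35,0,65, 0,0,0,-35,-33,0,65, 0,0,0,0,0,0,65, 0,0,0,0,0,0,65]' 40
python3 - <<'E'
from h import *
import cv2
c=cam('wrist'); np.savez('w1.npz',K=c[0],T=c[1]); cv2.imwrite('pics/w1.png',viewer.get_image('wrist')[:,:,::-1]); s=arm.state(); print(s['t'],s['tool_pos'],s['tool_rot'],s['width'],s['qpos'].round(1))
E
```

```text
t: 1.23
tool_pos: [0.3398, 0.3474, 0.2069]
tool_rot: [-180.0, -0.0, 180.0]
force: [-0.1, -0.3, -0.1]
width: 0.744
grip_force: 0.0
1.275 [0.33951277 0.3477505  0.20691795] [-1.79990095e+02 -2.93259594e-02 -1.79974251e+02] 0.7460708030403542 [45.7  9.8 -5.7 74.4  0.  45.7]
```

View pics/w1.png

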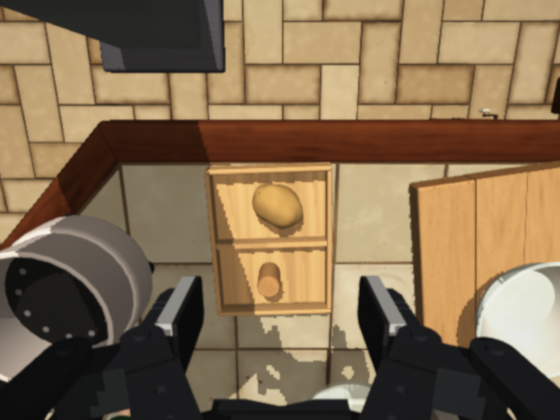

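The wrist view shows the potato at (277,206), the cork at (269,280), the tray spanning columns 208–333, and clear counter around it. I'll measure the potato by mask.

Run:
```python
from h import *
import cv2
z=np.load('w1.npz'); c=(z['K'],z['T']); im=cv2.imread('pics/w1.png'); hsv=cv2.cvtColor(im,cv2.COLOR_BGR2HSV)
print(hsv[206,277],hsv[206,235],hsv[210,315],hsv[222,290])
x0,y0=222,175
m=np.zeros(hsv.shape[:2],np.uint8); r=cv2.inRange(hsv,(10,130,60),(30,255,255)); m[175:238,222:322]=r[175:238,222:322]
m=cv2.morphologyEx(m,cv2.MORPH_OPEN,np.ones((5,5)))
cn=max(cv2.findContours(m,0,2)[0],key=cv2.contourArea); e=cv2.fitEllipse(cn); print(e,cv2.contourArea(cn))
print('potato',ray(c,e[0],.022))
for p in((209,168),(331,165),(330,313),(219,316)): print('tray',ray(c,p,.024).round(4))
print('cork top',ray(c,(269,285),.043))
```

```text
[ 18 145 225] [ 18 125 233] [ 19 122 236] [ 17 153 145]
((279.226318359375, 203.36944580078125), (58.03565979003906, 93.10350799560547), 108.60677337646484) 3075.0
potato [0.35606766 0.3468012  0.022     ]
tray [0.3209 0.2805 0.024 ]
tray [0.3183 0.3957 0.024 ]
tray [0.4765 0.4007 0.024 ]
tray [0.4799 0.282  0.024 ]
cork top [0.43360381 0.33659145 0.043     ]
```

```bash
python3 -m handwheel '[0,0,0,-20.5,-4.8,0,65, 0,0,0,0,0,45,65, 0,0,0,0,0,45,65, 0,0,0,0,0,40,65, 0,0,0,0,0,35,65, 0,0,0,0,0,20,65, 0,0,0,0,0,16,65, 0,0,0,0,0,0,65]' 40
python3 -m handwheel '[0,0,0,0,0,0,160, 0,0,0,0,0,0,160, 0,0,0,0,0,0,160, 0,0,0,0,0,0,160]' 40
```

```text
t: 2.28
tool_pos: [0.3601, 0.3424, 0.005]
tool_rot: [-179.9, -0.1, -179.9]
force: [0.2, 0.6, 0.4]
width: 0.744
grip_force: 0.0
t: 2.78
tool_pos: [0.3615, 0.3438, 0.0077]
tool_rot: [179.9, 0.1, -180.0]
force: [-1.2, 1.3, 8.3]
width: 0.372
grip_force: 8.5
```

Run:
```python
from h import *
import cv2
cv2.imwrite('pics/w2.png',viewer.get_image('wrist')[:,:,::-1])
```

```text
(no output)
```

View pics/w2.png

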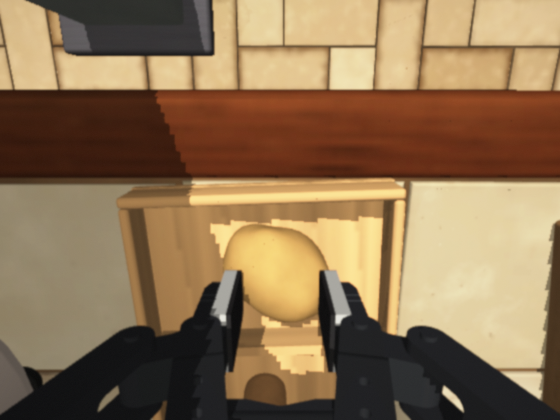

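The wrist view shows the potato at (278,272) between the fingers, but the pads pinch its far half and push it toward the robot. I'll work out the offset.

Run:
```python
from h import *
c=cam('wrist'); s=arm.state(); print(s['tool_pos'],s['width'],s['grip_force'])
print(proj(c,s['tool_pos']+[0,0,.019]))
for z in(.022,.026): print(ray(c,(278,272),z),ray(c,(278,225),z),ray(c,(278,320),z))
print(ray(c,(262,190),.024),ray(c,(250,330),.024),ray(c,(125,200),.024),ray(c,(403,185),.024))
```

```text
[0.36148242 0.34376792 0.00772434] 0.3742552481896739 8.50148543715477
[279.45049004 284.5297282 ]
[0.35766275 0.34312336 0.022     ] [0.33540612 0.34317298 0.022     ] [0.38235095 0.34306832 0.022     ]
[0.35577267 0.34313886 0.026     ] [0.33409832 0.34318718 0.026     ] [0.37981497 0.34308526 0.026     ]
[0.31947552 0.33657951 0.024     ] [0.38639696 0.32996858 0.024     ] [0.32367979 0.27931284 0.024     ] [0.31742769 0.39490023 0.024     ]
```

```bash
python3 -m handwheel '[0,0,0,0,0,0,72, 0,0,0,0,0,0,72, 0,0,0,3.5,1,-18,72, 0,0,-7.5,0,0,0,72, 0,0,-7.5,0,0,0,72, 0,0,0,0,0,12,72, 0,0,0,0,0,10,72, 0,0,0,0,0,0,72]' 40
python3 -m handwheel '[0,0,0,0,0,0,170, 0,0,0,0,0,0,170, 0,0,0,0,0,0,170, 0,0,0,0,0,0,170]' 40
```

```text
t: 3.82
tool_pos: [0.3562, 0.3429, 0.0008]
tool_rot: [-179.9, -0.1, -165.1]
force: [-0.3, -0.4, 0.5]
width: 0.717
grip_force: 0.0
t: 4.32
tool_pos: [0.3577, 0.3438, 0.0035]
tool_rot: [180.0, 0.1, -165.0]
force: [-1.5, -3.3, 15.0]
width: 0.41
grip_force: 33.5
```

```bash
python3 -m handwheel '[0,0,0,0,0,-4,190, 0,0,0,0,0,-6,190, 0,0,0,0,0,-15,190, 0,0,0,0,0,-15,190, 0,0,0,0,0,0,190]' 40
python3 - <<'E'
from h import *
import cv2
s=arm.state();print(s['force'],s['width'],s['grip_force'])
cv2.imwrite('pics/w3.png',viewer.get_image('wrist')[:,:,::-1])
E
```

```text
t: 4.95
tool_pos: [0.3577, 0.3443, 0.0431]
tool_rot: [179.9, 0.1, -165.0]
force: [-0.4, -0.3, 0.0]
width: 0.255
grip_force: 0.0
[-0.42402774 -0.28928052  0.01174014] 0.25456064775977966 0.0
```

View pics/w3.png

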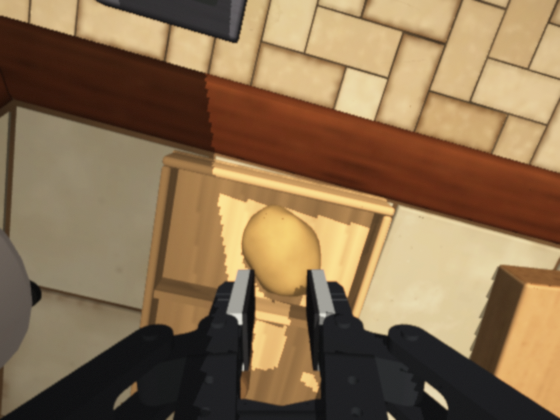

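The wrist view shows the potato slipped and still in the compartment at (281,252), with its long axis now almost along tool x. The empty fingers are above it.

Run:
```python
from h import *
import cv2
c=cam('wrist'); s=arm.state(); p=s['tool_pos']; Rt=R.from_euler('xyz',s['tool_rot'],degrees=True).as_matrix()
im=cv2.imread('pics/w3.png'); hsv=cv2.cvtColor(im,cv2.COLOR_BGR2HSV)
print(hsv[252,281],hsv[210,270],hsv[285,290],hsv[230,225],hsv[230,340])
m=np.zeros(hsv.shape[:2],np.uint8); m[200:300,236:326]=cv2.inRange(hsv,(10,145,60),(30,255,255))[200:300,236:326]
m=cv2.morphologyEx(m,cv2.MORPH_OPEN,np.ones((7,7)))
cn=max(cv2.findContours(m,0,2)[0],key=cv2.contourArea); print(cv2.fitEllipse(cn),cv2.boundingRect(cn))
print('tcp',p,'grasp px',proj(c,p+[0,0,.022]),'tip px',proj(c,p+[0,0,.004]))
for u in((281,252),(243,245),(321,250),(270,207),(290,296)):
    w=ray(c,u,.022); print(u,w.round(4),'tool mm',(Rt.T@(w-p)*1000).round(1))
```

```text
[ 21 132 241] [ 18 146 219] [ 18 145 223] [ 21 110 247] [ 23 106 250]
((268.643310546875, 266.2030334472656), (33.898834228515625, 84.53759765625), 140.30052185058594) (243, 225, 63, 71)
tcp [0.35725021 0.34386238 0.04233434] grasp px [278.88281562 287.36491805] tip px [278.97169292 269.72267683]
(281, 252) [0.3577 0.3451 0.022 ] tool mm [-0.8  1.  20.3]
(243, 245) [0.3591 0.3242 0.022 ] tool mm [  3.3 -19.5  20.3]
(321, 250) [0.351  0.3657 0.022 ] tool mm [ 0.4 22.7 20.3]
(270, 207) [0.3348 0.333  0.022 ] tool mm [24.5 -4.7 20.3]
(290, 296) [0.3822 0.3569 0.022 ] tool mm [-27.5   6.1  20.4]
```

```bash
python3 -m handwheel '[0,0,0,-1,1,0,80, 0,0,-10,0,0,0,80, 0,0,0,0,0,0,80, 0,0,0,0,0,15,80, 0,0,0,0,0,15,80, 0,0,0,0,0,10,80, 0,0,0,0,0,6,80, 0,0,0,0,0,0,80]' 40
python3 -m handwheel '[0,0,0,0,0,0,110, 0,0,0,0,0,0,120, 0,0,0,0,0,0,130, 0,0,0,0,0,0,135, 0,0,0,0,0,0,140, 0,0,0,0,0,0,140]' 60
```

```text
t: 6.0
tool_pos: [0.3575, 0.3447, -0.0042]
tool_rot: [-180.0, -0.0, -155.0]
force: [0.1, 0.1, -0.5]
width: 0.688
grip_force: 0.0
t: 6.75
tool_pos: [0.3578, 0.345, -0.0036]
tool_rot: [180.0, 0.0, -155.0]
force: [-0.4, -0.8, 5.6]
width: 0.451
grip_force: 12.9
```

```bash
python3 -m handwheel '[0,0,0,0,0,0,155, 0,0,0,0,0,0,165, 0,0,0,0,0,0,165]' 60
python3 -m handwheel '[0,0,0,0,0,-2,165, 0,0,0,0,0,-3,165, 0,0,0,0,0,-4,165]'
```

```text
t: 7.12
tool_pos: [0.3578, 0.345, -0.0032]
tool_rot: [180.0, 0.0, -155.0]
force: [-2.8, -1.3, 11.5]
width: 0.425
grip_force: 58.8
t: 7.5
tool_pos: [0.3576, 0.3447, 0.0051]
tool_rot: [-180.0, -0.0, -155.0]
force: [0.7, 1.3, 0.1]
width: 0.42
grip_force: 59.7
```

```bash
python3 -m handwheel '[0,0,0,0,0,-15,165, 0,0,0,0,0,-30,165, 0,0,0,0,0,-40,165, 0,0,0,0,0,-40,165, 0,0,0,0,0,-40,165, 0,0,0,0,0,-10,165, 0,0,0,0,0,0,165]'
python3 - <<'E'
from h import *
t=cam('top')
print('floor',ray(t,(362,232.5),.051).round(4),'dial bar ends',ray(t,(378.8,191.5),.086).round(4),ray(t,(397,195.5),.086).round(4),'skirt',ray(t,(387.5,193.5),.060).round(4))
E
```

```text
t: 8.38
tool_pos: [0.3578, 0.345, 0.1802]
tool_rot: [180.0, 0.0, -155.0]
force: [-0.9, 0.3, -0.1]
width: 0.422
grip_force: 59.8
floor [0.4428 0.1384 0.051 ] dial bar ends [0.5545 0.0931 0.086 ] [0.5428 0.0424 0.086 ] skirt [0.5555 0.061  0.06  ]
```

```bash
python3 -m handwheel '[0,0,0,2.3,-44,0,165, 0,0,0,2.3,-44,0,165, 0,0,0,2.3,-44,0,165, 0,0,0,2.3,-44,0,165, 0,0,0,2.3,-44,0,165, 0,0,0,0,0,0,165, 0,0,0,0,0,0,165]'
python3 - <<'E'
from h import *
import cv2
c=cam('wrist');np.savez('w4.npz',K=c[0],T=c[1]);cv2.imwrite('pics/w4.png',viewer.get_image('wrist')[:,:,::-1])
E
```

```text
t: 9.25
tool_pos: [0.4396, 0.1405, 0.179]
tool_rot: [180.0, -0.1, -155.0]
force: [0.2, 0.5, -1.1]
width: 0.422
grip_force: 59.9
```

View pics/w4.png

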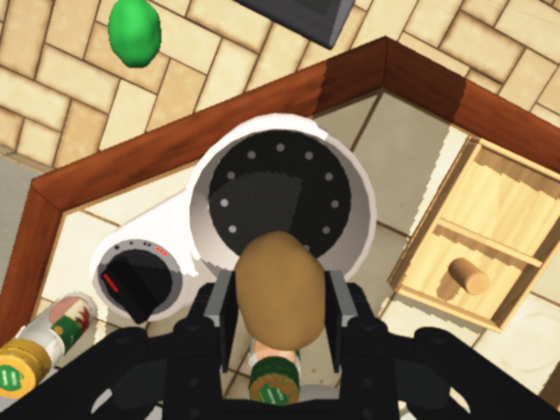

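The wrist view shows the potato held, the drum floor disc centred near (280,200) and the rim centred near (281,208). The dial is at about (135,288), with its red line at (111,283) and the red dots at (162,251).

Run:
```python
from h import *
import cv2
z=np.load('w4.npz'); c=(z['K'],z['T'])
print('floor c',ray(c,(280.5,201),.051).round(4),'edges',ray(c,(208,200),.051).round(4),ray(c,(353,200),.051).round(4),ray(c,(280,130),.051).round(4))
print('rim',ray(c,(187,205),.103).round(4),ray(c,(376,205),.103).round(4),ray(c,(281,114),.103).round(4))
im=cv2.imread('pics/w4.png'); g=cv2.inRange(cv2.cvtColor(im,cv2.COLOR_BGR2HSV),(0,0,0),(180,255,50))
m=np.zeros_like(g); m[243:325,90:190]=g[243:325,90:190]
cn=max(cv2.findContours(m,0,2)[0],key=cv2.contourArea); e=cv2.fitEllipse(cn); print(e,ray(c,e[0],.057).round(4))
print('red',ray(c,(111,283),.086).round(4),'3dots',ray(c,(162,251),.05).round(4))
cv2.imwrite('pics/dialcrop.png',cv2.resize(im[230:330,80:200],None,fx=5,fy=5,interpolation=cv2.INTER_CUBIC))
```

```text
floor c [0.4387 0.1413 0.051 ] edges [0.4629 0.0871 0.051 ] [0.413  0.1947 0.051 ] [0.3875 0.1171 0.051 ]
rim [0.456  0.0794 0.103 ] [0.4022 0.1955 0.103 ] [0.3755 0.1121 0.103 ]
((137.3382110595703, 283.1684875488281), (63.78606414794922, 70.61814880371094), 151.21803283691406) [0.555  0.0598 0.057 ]
red [0.545  0.0462 0.086 ] 3dots [0.5216 0.068  0.05  ]
```

View pics/dialcrop.png

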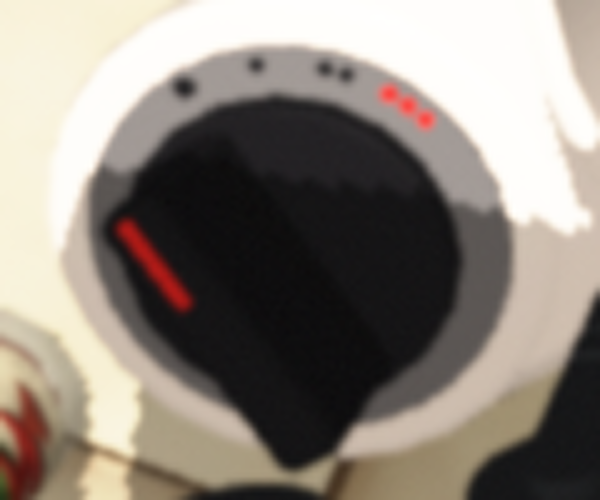

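The crop shows the bar running from crop (130,213), the red end, to (313,452). The single dot is at (185,87) and the red triple dots are at (408,105). The TCP is centred on the drum, so I'll lower and release.

```bash
python3 -m handwheel '[0,0,0,0,0,40,165, 0,0,0,0,0,40,165, 0,0,0,0,0,25,165, 0,0,0,0,0,14,165, 0,0,0,0,0,0,165, 0,0,0,0,0,0,120, 0,0,0,0,0,0,90, 0,0,0,0,0,0,80, 0,0,0,0,0,-10,80]'
python3 -m handwheel '[0,0,0,0,0,-40,80, 0,0,0,0,0,-40,80, 0,0,0,0,0,-30,80, 0,0,0,0,0,0,80]'
python3 - <<'E'
from h import *
import cv2
z=np.load('w4.npz'); c=(z['K'],z['T'])
A=ray(c,(106,272.6),.086);B=ray(c,(142.6,320.4),.086); d=B-A
print(A,B,np.linalg.norm(d),(A+B)/2,np.degrees(np.arctan2(d[1],d[0])))
cv2.imwrite('pics/w5.png',viewer.get_image('wrist')[:,:,::-1]);c=cam('wrist');np.savez('w5.npz',K=c[0],T=c[1]); print(arm.state()['qpos'])
E
```

```text
t: 10.42
tool_pos: [0.4399, 0.1404, 0.0713]
tool_rot: [180.0, -0.1, -155.0]
force: [0.4, 0.2, 0.5]
width: 0.686
grip_force: 0.0
t: 10.92
tool_pos: [0.4418, 0.141, 0.1839]
tool_rot: [-180.0, 0.3, -155.0]
force: [0.2, 0.3, -0.4]
width: 0.69
grip_force: 0.0
[0.53813649 0.04012911 0.086     ] [0.56607993 0.0790197  0.086     ] 0.047888559578270144 [0.55210821 0.0595744  0.086     ] 54.30222206423323
[ 1.77066672e+01  8.04727102e+00 -1.16053669e+01  7.02046728e+01
 -3.29019054e-03 -7.29542765e+00]
```

View pics/w5.png

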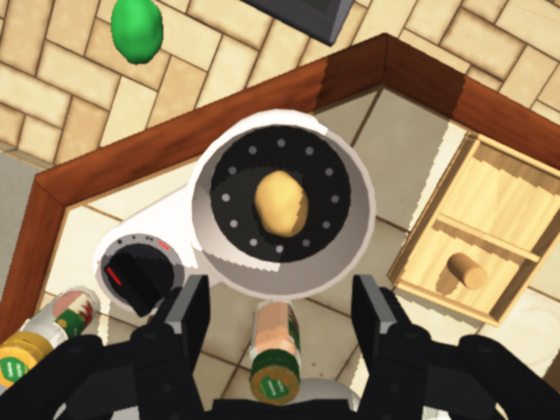

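The potato rests in the drum at (283,204), and the jars and cork are undisturbed. I'll go above the dial with the fingers set to close across the bar.

```bash
python3 -m handwheel '[0,0,-9.8,0,0,0,100, 0,0,-9.7,0,0,0,100, 0,0,-9.7,0,0,0,100, 0,0,0,0,-35,0,100, 0,0,0,0,-35,0,100, 0,0,0,0,-35,0,100, 0,0,0,0,-34.5,0,100, 0,0,0,0,0,20,100, 0,0,0,0,0,0,100, 0,0,0,0,0,0,100]' 80
python3 - <<'E'
from h import *
import cv2
c=cam('wrist');np.savez('w6.npz',K=c[0],T=c[1]);im=viewer.get_image('wrist')[:,:,::-1]; cv2.imwrite('pics/w6.png',im)
print(arm.state()['tool_pos'],arm.state()['tool_rot'],arm.state()['qpos'].round(1),proj(c,[.5528,.059,.086]))
E
```

```text
t: 12.22
tool_pos: [0.553, 0.0591, 0.1611]
tool_rot: [180.0, -0.0, -125.8]
force: [-0.0, 0.7, 0.5]
width: 0.607
grip_force: 0.0
[0.55322693 0.05923977 0.16148483] [-1.79996369e+02 -2.42510436e-03 -1.25766222e+02] [  6.1  17.8  -1.8  70.5  -0.  -48.1] [278.82761548 219.47062113]
```

View pics/w6.png

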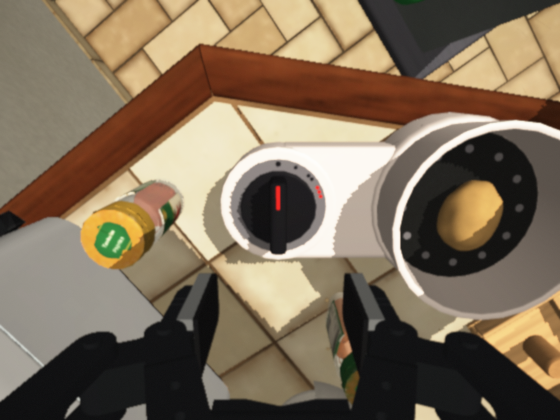

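The bar is at column 278, spanning rows 178–253. It is vertical in the picture, so the fingers are aligned with it, and its centre is within about 2 mm of the prediction. I'll descend and grip.

```bash
python3 -m handwheel '[0,0,0,1,0,30,100, 0,0,0,0,0,30,100, 0,0,0,0,0,25,100, 0,0,0,0,0,14,100, 0,0,0,0,0,0,100]' 80
python3 -m handwheel '[0,0,0,0,0,0,160, 0,0,0,0,0,0,200, 0,0,0,0,0,0,240, 0,0,0,0,0,0,240, 0,0,0,0,0,0,240]' 80
```

```text
t: 12.9
tool_pos: [0.5525, 0.0583, 0.0619]
tool_rot: [180.0, -0.0, -125.8]
force: [0.3, 0.3, 0.0]
width: 0.612
grip_force: 0.0
t: 13.52
tool_pos: [0.5529, 0.0582, 0.0622]
tool_rot: [-180.0, 0.0, -125.8]
force: [-0.0, -0.0, -0.2]
width: 0.056
grip_force: 0.0
```

```bash
python3 -m handwheel '[0,0,0,0,0,0,255, 0,0,0,0,0,0,255, 0,0,0,0,0,0,255]' 80
python3 - <<'E'
from h import *
import cv2
im=viewer.get_image('wrist')[:,:,::-1]; cv2.imwrite('pics/w7.png',im); c=cam('wrist')
s=arm.state();print(s['width'],s['moment'],proj(c,s['tool_pos']+[0,0,.019]),proj(c,[.5528,.059,.086]))
print(cv2.resize(cv2.cvtColor(im,6)[200:340,180:380],(40,28),interpolation=3))
h=cv2.cvtColor(im,cv2.COLOR_BGR2HSV); r=cv2.inRange(h,(0,170,150),(8,255,255))|cv2.inRange(h,(172,170,150),(180,255,255))
n,l,st,ce=cv2.connectedComponentsWithStats(r); print(st[1:][st[1:,4]>15],ce[1:][st[1:,4]>15])
E
```

```text
t: 13.9
tool_pos: [0.5529, 0.0582, 0.0621]
tool_rot: [180.0, -0.0, -125.8]
force: [0.6, -0.5, 0.2]
width: -0.001
grip_force: 0.0
0.0010032160955043051 [-0.00079438  0.02161509  0.00529065] [278.2028777  282.89569217] [279.22085582 289.5571956 ]
[[215 214 213 ... 242 242 242]
 [213 213 212 ... 242 242 242]
 [212 211 173 ... 242 242 242]
 ...
 [ 33  23  25 ...  25  27  39]
 [ 23  24  25 ...  24  22  25]
 [ 27  37  38 ...  26  35  37]]
[[334 228   5   5  18]
 [337 235   5   4  16]
 [274 239   6  31 166]
 [339 241   5   5  18]] [[336.27777778 230.11111111]
 [339.         236.5       ]
 [276.75301205 253.18072289]
 [340.88888889 242.72222222]]
```

Run:
```python
from h import *
import cv2
c=cam('wrist'); s=arm.state(); p=s['tool_pos']
for z in(.07,.086,.1):
  a=ray(c,(276.8,239),z);b=ray(c,(276.8,270),z); print(z,a.round(4),b.round(4),np.linalg.norm(a-b).round(4))
z=np.load('w6.npz'); c6=(z['K'],z['T'])
im=cv2.imread('pics/w6.png');h=cv2.cvtColor(im,cv2.COLOR_BGR2HSV); r=cv2.inRange(h,(0,170,150),(8,255,255))|cv2.inRange(h,(172,170,150),(180,255,255))
n,l,st,ce=cv2.connectedComponentsWithStats(r); print(st[1:][st[1:,4]>6],)
k=max(range(1,n),key=lambda i:st[i,3]); x,y,w,hh,_=st[k]
# triangulate red line ends from w6 and w7
def tri(p1,p2):
  P=[K@np.linalg.inv(T)[:3] for K,T in(c6,c)]; X=cv2.triangulatePoints(P[0],P[1],np.float64(p1).reshape(2,1),np.float64(p2).reshape(2,1)); return (X[:3]/X[3]).ravel()
print(tri((x+w/2,y),(276.8,239)).round(4),tri((x+w/2,y+hh),(276.8,270)).round(4))
g=cv2.cvtColor(cv2.imread('pics/w7.png'),6)
for row in range(225,345,6): print(row,g[row,236:324:4])
```

```text
0.07 [0.5437 0.0444 0.07  ] [0.5527 0.0569 0.07  ] 0.0154
0.086 [0.5401 0.0398 0.086 ] [0.5483 0.051  0.086 ] 0.0139
0.1 [0.537  0.0357 0.1   ] [0.5444 0.0458 0.1   ] 0.0125
[[276 186   4  24  94]]
[0.5396 0.0394 0.0875] [0.5517 0.0561 0.0728]
225 [25 25 27 26 26 24 17 13 12 15 16 16 16 17 26 26 26 27 27 27 32 46]
231 [25 27 26 25 16 16 15 11 13 16 17 16 16 18 25 26 26 26 27 26 26 28]
237 [26 26 26 17 16 16 16 13 21 25 29 27 26 24 24 27 26 25 25 24 25 26]
243 [25 18 15 14 15 14 15 14 21 25 96 62 26 25 23 26 26 26 26 26 26 25]
249 [22 13 15 15 14 14 15 13 22 25 96 62 25 25 25 26 25 25 26 25 25 25]
255 [25 14 14 15 15 14 14 13 23 24 95 63 25 24 24 26 26 26 25 26 24 26]
261 [18 14 14 16 14 15 15 14 22 25 94 62 25 25 24 25 23 25 25 25 26 25]
267 [23 15 15 13 15 14 13 13 21 26 94 63 26 25 25 26 25 25 25 26 25 25]
273 [ 18  14  15  15  15  15  14  92 124 124  98  21  74 123 124 107  25  25
  25  26  25  27]
279 [ 13  15  13  14  13  14  13 114 124 123  81  20  61 124 124 120  24  26
  24  25  25  25]
285 [ 14  14  15  23  16  16  18 120 124 124  81  21  61 124 123 122  26  24
  25  24  26  26]
291 [ 14  14  17  23  25  19  20 123 124 123  66  21  49 124 124 124  29  25
  24  26  25  25]
297 [ 61  16  23  25  22  17  31 124 124 124  66  21  50 124 123 123  51  24
  24  25  30 118]
303 [ 67  67  25  23  16  17  53 123 124 123  57  22  41 124 124 123  71  26
  24  25  25 121]
309 [141  70  25  16  15  16  76 123 124 122  52  22  35 124 123 120  91  25
  25  25  24 216]
315 [151  97  20  18  22  23  26  63 168 204  90  41  36 125 175  50  20  25
  24  24  24 134]
321 [49 25 24 26 25 24 27 24 25 51 51 22 34 51 24 23 21 24 25 23 25 24]
327 [24 24 24 27 37 39 26 26 24 24 21 22 20 21 24 24 25 32 40 31 25 25]
333 [24 25 24 25 24 24 25 24 25 24 21 21 20 17 23 24 25 25 24 24 26 25]
339 [24 25 24 25 24 24 24 24 24 23 19 21 22 14 24 23 24 24 23 24 24 24]
```

The pads shut above the bar, which matches the potato grip being higher than nominal, so the real fingertips sit about 20–25 mm behind the nominal TCP. I'll open, go lower while watching the force, and grip again.

```bash
python3 - <<'E'
from h import *
c=cam('wrist'); s=arm.state(); p=s['tool_pos']; Rt=R.from_euler('xyz',s['tool_rot'],degrees=True).as_matrix()
for h in(0,10,20,25,30): print(h,[proj(c,p+Rt@np.array([x,y,-h])/1000).round(0) for x,y in((11,0),(11,7),(-11,0))])
E
python3 -m handwheel '[0,0,0,0,0,0,150, 0,0,0,0,0,0,150, 0,0,0,0,0,0,150, 0,0,0,1,0,8,150, 0,0,0,0,0,6,150, 0,0,0,0,0,4,150, 0,0,0,0,0,0,150]' 80
```

```text
0 [array([278., 244.]), array([293., 244.]), array([278., 285.])]
10 [array([278., 252.]), array([294., 252.]), array([278., 295.])]
20 [array([278., 261.]), array([294., 261.]), array([278., 306.])]
25 [array([278., 266.]), array([295., 266.]), array([278., 312.])]
30 [array([278., 271.]), array([295., 271.]), array([278., 319.])]
t: 14.82
tool_pos: [0.5519, 0.0573, 0.0436]
tool_rot: [180.0, -0.0, -125.8]
force: [0.8, -0.5, 0.1]
width: 0.413
grip_force: 0.0
```

```bash
python3 -m handwheel '[0,0,0,-1.5,0,3,150, 0,0,0,0,0,3,150, 0,0,0,0,0,0,150]' 80
python3 -m handwheel '[0,0,0,0,0,0,200, 0,0,0,0,0,0,230, 0,0,0,0,0,0,255, 0,0,0,0,0,0,255]' 80
```

```text
t: 15.2
tool_pos: [0.553, 0.0586, 0.0379]
tool_rot: [180.0, -0.0, -125.8]
force: [-0.6, -0.0, -0.6]
width: 0.41
grip_force: 0.0
t: 15.7
tool_pos: [0.5541, 0.058, 0.0385]
tool_rot: [-179.9, 0.0, -125.8]
force: [3.7, -4.2, 1.9]
width: 0.121
grip_force: 78.2
```

```bash
python3 -m handwheel '[0,0,7,0,0,0,255, 0,0,8,0,0,0,255, 0,0,8,0,0,0,255, 0,0,0,0,0,0,255]'; python3 -c "
from h import *;s=arm.state();print(s['moment'],s['width'])"
```

```text
t: 16.2
tool_pos: [0.5539, 0.0583, 0.0385]
tool_rot: [-179.9, 0.1, -148.7]
force: [2.3, -3.8, 2.5]
width: 0.123
grip_force: 78.5
[-0.62865698 -0.5578559   0.10962258] 0.12284488652670335
```

```bash
python3 -m handwheel '[0,0,8,0,0,0,255, 0,0,8,0,0,0,255, 0,0,8,0,0,0,255, 0,0,8,0,0,0,255, 0,0,8,0,0,0,255, 0,0,6,0,0,0,255, 0,0,0,0,0,0,255, 0,0,0,0,0,0,255]' 90
python3 - <<'E'
from h import *
import cv2
s=arm.state();print(s['tool_rot'],s['moment'],s['width'],s['qpos'].round(1))
c=cam('wrist');im=viewer.get_image('wrist')[:,:,::-1]; cv2.imwrite('pics/w8.png',im)
h=cv2.cvtColor(im,cv2.COLOR_BGR2HSV); r=cv2.inRange(h,(0,170,120),(8,255,255))|cv2.inRange(h,(172,170,120),(180,255,255))
n,l,st,ce=cv2.connectedComponentsWithStats(r)
o=np.array([.5533,.0585])
for i in range(1,n):
    if st[i,4]>8:
        w=ray(c,ce[i],.086 if st[i,3]>15 else .051)[:2]; d=w-o; print(st[i],w.round(4),np.linalg.norm(d).round(4),np.degrees(np.arctan2(d[1],d[0])).round(1))
        ys,xs=np.where(l==i)
        if st[i,3]>15: print(cv2.fitLine(np.float32(np.c_[xs,ys]),2,0,.01,.01).ravel())
y=cv2.inRange(h,(12,90,90),(30,255,255))
t=viewer.get_image('top')[:,:,::-1]; cv2.imwrite('pics/t8.png',t)
E
```

```text
t: 17.2
tool_pos: [0.5539, 0.0589, 0.0386]
tool_rot: [180.0, 0.1, 165.4]
force: [4.4, 0.6, 3.6]
width: 0.117
grip_force: 89.9
[1.79950894e+02 7.52684223e-02 1.65434118e+02] [ 0.15430808 -0.80248335  0.23643934] 0.11694579277667405 [  6.1  22.8 -13.4  53.6   0.   20.6]
[269 205   6   6  26] [0.5206 0.0638] 0.0331 170.8
[278 205   5   6  24] [0.5214 0.0674] 0.0331 164.4
[286 205   6   6  26] [0.5225 0.0709] 0.0332 158.1
[276 261   8  42 313] [0.5384 0.0629] 0.0156 163.6
[1.6981218e-02 9.9985582e-01 2.7973483e+02 2.8099042e+02]
```

```bash
cat > ang.py <<'E'
from h import *
import cv2
def bearing(im,c,lo=15):
    h=cv2.cvtColor(im,cv2.COLOR_BGR2HSV); r=cv2.inRange(h,(0,150,100),(8,255,255))|cv2.inRange(h,(172,150,100),(180,255,255))
    n,l,st,ce=cv2.connectedComponentsWithStats(r); i=max(range(1,n),key=lambda i:st[i,3]); ys,xs=np.where(l==i)
    v=cv2.fitLine(np.float32(np.c_[xs,ys]),2,0,.01,.01).ravel(); v=v*np.sign(v[1]); a=ray(c,v[2:]-18*v[:2]/1,.086); b=ray(c,v[2:]+18*v[:2],.086)
    return np.degrees(np.arctan2(*(a-b)[1::-1]))%360,v
E
python3 - <<'E'
from ang import *
z=np.load('w6.npz'); print(bearing(cv2.imread('pics/w6.png'),(z['K'],z['T'])))
z=np.load('w4.npz'); print(bearing(cv2.imread('pics/w4.png'),(z['K'],z['T'])))
print(bearing(cv2.imread('pics/w8.png'),cam('wrist')))
E
```

```text
(np.float64(235.64882728088355), array([2.8535025e-02, 9.9959278e-01, 2.7769925e+02, 1.9733083e+02],
      dtype=float32))
(np.float64(234.32490476408566), array([  0.60965544,   0.79266655, 110.30137   , 282.52054   ],
      dtype=float32))
(np.float64(166.0789962265586), array([1.53984465e-02, 9.99881446e-01, 2.79716919e+02, 2.81030762e+02],
      dtype=float32))
```

```bash
python3 -m handwheel '[0,0,1,0,0,0,255, 0,0,0,0,0,0,255, 0,0,0,0,0,0,255, 0,0,0,0,0,0,255]'
python3 - <<'E'
from ang import *
c=cam('wrist'); print(bearing(viewer.get_image('wrist')[:,:,::-1],c)[0],arm.state()['moment'][2])
t=cv2.imread('pics/t8.png'); h=cv2.cvtColor(t,cv2.COLOR_BGR2HSV); h0=cv2.cvtColor(cv2.imread('pics/top0.png'),cv2.COLOR_BGR2HSV)
print('dial/pot region potato px', [ (m.sum()//255, np.argwhere(m).mean(0)+[210,335]) for m in [cv2.inRange(h,(12,110,90),(30,255,255))[210:255,335:385]]])
for n,(a,b,d,e) in dict(green=(175,200,330,352),yellow=(150,175,392,420),cork=(222,250,280,305)).items(): print(n,np.abs(t[a:b,d:e].astype(int)-cv2.imread('pics/top0.png')[a:b,d:e]).mean())
E
```

```text
t: 17.8
tool_pos: [0.5539, 0.0589, 0.0385]
tool_rot: [180.0, 0.1, 164.3]
force: [4.9, 1.5, 4.9]
width: 0.119
grip_force: 90.1
165.12674720052792 0.21059974999371578
dial/pot region potato px [(np.uint64(235), array([232.69787234, 362.33617021]))]
green 8.964848484848485
yellow 55.74619047619048
cork 29.058095238095238
```

```bash
python3 -c "
from bench import workorder; print(workorder.close_job())"
```

```text
the job is handed in; nothing more can be done
None
```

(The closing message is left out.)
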